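Change over the setting holder in the locking bench fixture

ROBOT

A 7-joint arm with a two-finger parallel gripper is mounted at the origin on the work surface. World frame = base frame: x ahead of the robot, y to its left, z up, the work surface at z = 0. Lengths are in m, angles in rad, forces in N, time in s.
With the tool pointing down it reaches from about 0.4 to 0.85 m from the base axis. Payload 4.5 kg.
Tool frame: the origin (TCP) lies midway between the tips of the shut fingers; the grasp point (between the pads) lies 19 mm behind it; z points along the fingers, y is the line along which they close (so a half turn about z gives the same grasp; the last joint's range is limited). The gripper opens to 85 mm and grips with 20 to 120 N. Pads are 22 mm wide; open, the fingers measure 114 mm over their backs; the gripper's body (76 mm by 85 mm) begins 54 mm behind the grasp point. The pads swing forward as they close: fully open they stand 13 mm farther back than shut.
Start: joints at [1.147, 0.689, -0.195, 1.565, 0.157, 0.902, -0.215], TCP at [0.276, -0.561, 0.231] pointing down, gripper open.
Joint ranges: [-3.01, 3.01], [-0.46, 2.08], [-1.47, 1.51], [0.13, 2.56], [-1, 4.14], [0.04, 2.09], [-2.66, 2.66]. Speed limits (rad/s): [2.57, 2.57, 3.14, 3.14, 3.14, 3.14, 3.14].

INTERFACE

Orientations are given as a unit quaternion [x, y, z, w].
In Python, from station import readout, viewer, manip gives the robot as it stands.
- The arm moves only by the tool drive_tool, never from a script. Its argument "rows" is a list of rows, each a list of 3 entries, a list of its own where there are three numbers: the shift along the tool's x, y, z in cm, then the turn about the tool's z in rad, then the opening, from 0 (shut) to 1 (fully open). A call has 1 to 12 rows; each row is the pose to reach, as a shift and turn from the pose commanded when the call began, along the tool's axes at that moment; what a row does not reach only later rows make up. A row lasts 1/10 s, in which the tool goes at most 50 mm and 8.59 degrees, less where a joint would pass 70% of its speed; a pose out of reach is approached as far as the arm can. A call with a gripper value outside its range is refused whole. The fingers move at their own pace and stop on an object; the grip force is fixed at half the most. Time passes only in rows, so rows that repeat a pose let the fingers close. It gives the time, the measured TCP pose, the force, the opening and the grip force at its end, in the units of the state.
- readout.sense(): the state, without advancing time (a new reading comes with each control period).
- viewer.capture(name): name is "scene" or "top" or "wrist"; returns a dict with "img" (384x512x3 uint8, red, green, blue), "fx", "fy", "cx", "cy" (pixels), "R" (3x3) and "t" (3): a world point X has camera coordinates R X + t. Camera axes: x right, y down, z forward; pixel columns grow to the right and rows downward; lengths in m; the calibration is good to about 2 mm. A picture is of the moment at which its call begins. There is no depth.
- manip.close_job(): hands the job in; it is judged then, once.
The state is a dict: "clock": time; "qpos": joint angles; "qd": joint speeds; "effort": joint torques, N m; "eef_pos": TCP position; "tool_rot": TCP orientation; "wrist_force": force on the tool from outside, world axes, zero at the start; "wrist_torque": the same for the moment, N m; "gripper_width": opening from 0.0 (shut) to 1.0 (fully open); "finger_force": force on a finger pad.
Only numpy, scipy, OpenCV 4.12 (cv2) and the standard library are available. Lean on these libraries where they do the work, as an engineer would, in place of code of your own. Each camera call takes 0.05 s, during which the arm holds its last target. There are 200 camera calls.

TASK

Change the job in the bench fixture: slide the lock fully back, take out the holder with the finished pearl and stand it upright in the wooden tray. Then stand the other holder, the one with empty claws, in the seat with the slot in its foot turned to face the lock, and slide the lock fully home so that its tongue is in the slot. Do not tip the holders over, and leave the other things on the bench where they are.

Things in the scene. Friction and masses are not known exactly. Their poses are not given: they have to be found in the camera images.
- fixture: The bench fixture, fixed to the bench: dark steel base plate 255 mm long (own x) by 110 mm wide, 12 mm thick, with a round seat at one end and a sliding lock at the other. Origin on the bench right under the seat's axis; z up. Own -x points from the seat towards the lock, the direction the slot must face. The base plate runs from x = -200 to +55 mm.
- seat (a point): Centre of the seat's floor, 12 mm above the bench (axes as the fixture's). The seat is a shallow round recess 84 mm across inside a low rim 5 mm high (rim outside diameter 96 mm); the rim has a 26 mm gap towards the lock, where the tongue passes.
- lock (a joint): Sliding lock, metres along the fixture's x: 0 = fully back (holder free), 0.060 = fully home (stops at both). Aluminium carriage 50 mm wide; its round-nosed tongue, 10 mm wide, enters the holder's slot; a clamp plate 34 mm wide above it covers the foot's edge, so a holder cannot be lifted out or put in while the lock is home. About 3 N moves it; it stays where left.
- lock_grip (a point): Middle of the lock's black finger grip, 62 mm above the bench, 18 mm below the grip's top; moves with the lock. Upright block 44 mm long along the slide (fixture x), 16 mm wide across it, standing on the carriage, whose top is 35 mm above the bench. It is 160 mm from the seat axis with the lock back, 100 mm with it home.
- finished: Setting holder with the finished piece: round aluminium foot 76 mm across, 12 mm thick, wooden stem 40 mm across from 12 to 62 mm height, brass plate and round white pearl on top, 84 mm high in all, 150 to 310 g. Origin at the centre of its underside, z up. Slotted foot like the other. Starts in the seat, locked.
- empty: Setting holder waiting for work, like the other (150 to 310 g) but with four thin brass claws and no pearl on top, 78 mm high. Foot 76 mm across, 12 mm thick; stem 40 mm across from 12 to 62 mm height. Origin at the centre of its underside, z up. One open slot in its foot, 20 mm wide, 14 mm deep, towards its own -x. Starts on the bench to one side of the fixture, turned any way.
- empty_slot (a point): Middle of the slot in the foot of the empty holder, 31 mm from the holder's axis towards its own -x, 6 mm above its underside.
- tray: Shallow dark wooden tray fixed on the bench, 130 x 130 mm outside, 120 x 120 mm inside, walls 18 mm high and 5 mm thick, floor 5 mm above the bench. Origin at the centre of its underside. Starts empty, on the other side of the fixture.
- gauge: Bystander, loose: black round dial thickness gauge lying flat, 62 mm across, with a steel jaw, 17 mm high; origin about the middle of its underside.
- tweezers: Bystander, loose: steel tweezers lying flat, 155 mm long, 8 mm high; origin about the middle of its underside.
- pearl_cup: Bystander, loose: small white china cup of pearls, 72 mm across, 28 mm high; origin about the middle of its underside.
- spool: Bystander, loose: dark blue thread spool standing up, 42 mm across and high; origin about the middle of its underside.
- glue: Bystander, loose: small amber bottle, 36 mm across, 85 mm high; origin about the middle of its underside.
- pendant_box: Bystander, loose: open red box with pendants, 150 x 110 x 30 mm; origin about the middle of its underside.
- pliers: Bystander, loose: pliers lying flat, about 145 mm long, 15 mm high; origin about the middle of its underside.
Things that resemble listed ones, but are neither listed nor needed, are in the scene too. What is shaped like the finished but green is not meant.

How it is judged:
By the outcome, as a careful person would: the job done as asked, in the order asked, and still so for the second after the job is handed in, with the robot touching nothing.
It also fails if it takes over 72 s, if anything falls off the work surface, if the arm or the gripper's body presses on something with over 40 N, if the wrist force passes 120 N, or if a joint passes its speed limit or range.

## Working session

There is one attempt and no reset: what is moved stays moved. The work goes in short steps, Python scripts to look and compute and a tool call to move; the robot and the scene stay as the last step left them, time stands still between calls to the robot, and variables do not carry over. Pictures are saved under pics/ and viewed, at most 10 in all, crops included, and the job is handed in when it is done.

Besides the shell and the picture viewer there is one more tool, called after ">>>" as name(argument=value, ...) on one line, values as JSON. drive_tool: Moves the arm, as the interface text tells. Its arguments: {"type":"object","properties":{"rows":{"type":"array","items":{"type":"array"}}},"required":["rows"]}

```bash
mkdir -p pics; cat > h.py <<'E'
import numpy as np, cv2, pickle
from station import readout, viewer, manip
from scipy.spatial.transform import Rotation as Rot
def cap(n,f):
    d=viewer.capture(n); pickle.dump(d,open(f'pics/{f}.pkl','wb')); cv2.imwrite(f'pics/{f}.png',d['img'][:,:,::-1]); return d
def load(f): return pickle.load(open(f'pics/{f}.pkl','rb'))
def ray(d,u,v,z):
    R=np.array(d['R']);t=np.array(d['t']); c=-R.T@t
    r=R.T@np.array([(u-d['cx'])/d['fx'],(v-d['cy'])/d['fy'],1]); return c+r*(z-c[2])/r[2]
def proj(d,X):
    p=np.array(d['R'])@np.array(X)+np.array(d['t']); return p[0]/p[2]*d['fx']+d['cx'],p[1]/p[2]*d['fy']+d['cy']
def st():
    s=readout.sense(); R=Rot.from_quat(s['tool_rot']).as_matrix(); return s,R
E
python3 - <<'E'
from h import *
a=cap('top','top0');b=cap('scene','scene0')
cv2.imwrite('pics/v0.png',np.hstack([cv2.resize(x['img'],(800,600)) for x in (a,)])[:,:,::-1])
for x in (a,b): print(-np.array(x['R']).T@np.array(x['t']),x['fx'])
s,R=st();print(s['clock'],s['eef_pos'],R.round(3))
E
```

```text
[0.433421   0.02133939 1.42403292] 467.7307992125075
[ 1.5030297  -0.03680316  0.92903306] 410.33800939779013
0.1 [ 0.27593945 -0.56013238  0.23055719] [[ 0.897  0.442 -0.001]
 [ 0.442 -0.897  0.001]
 [-0.    -0.002 -1.   ]]
```

View pics/v0.png

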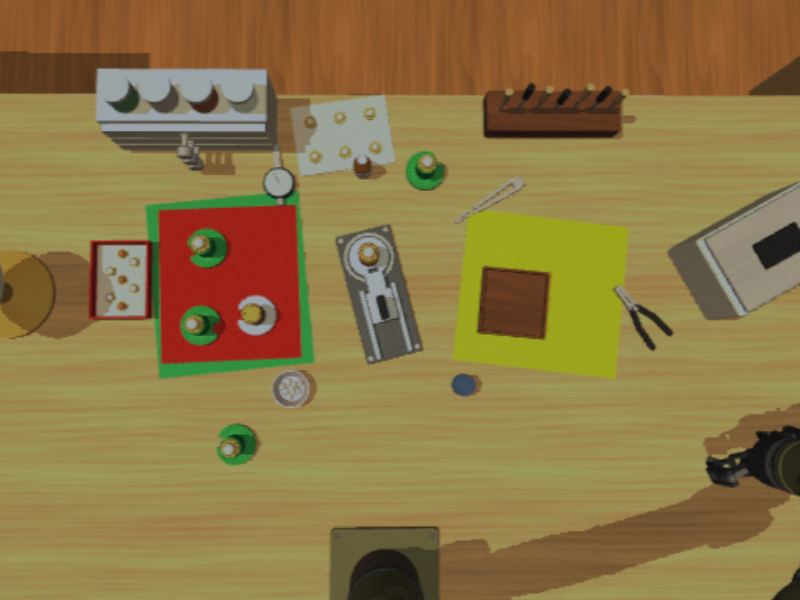

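View pics/scene0.png

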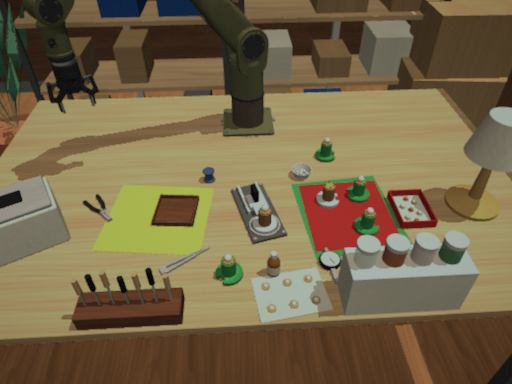

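Top view (800-px scale): the fixture has its seat at (368,255) and grip at (382,307), and the tray is at (513,302). Holder-shaped candidates:
- **Green feet:** (425,168), (207,247), (200,325) and (237,445). These are excluded by colour.
- **Silver foot with claws:** (256,315), which is the empty holder.
- **Silver foot with pearl:** (368,255) in the seat, which is the finished holder.

I'll confirm with a crop.

```bash
python3 - <<'E'
from h import *
a=load('top0');im=a['img'];k=1.5625
c=cv2.resize(im[120:240,140:280],None,fx=5.6,fy=5,interpolation=cv2.INTER_CUBIC);cv2.imwrite('pics/c0.png',c[:,:,::-1])
hsv=cv2.cvtColor(im,cv2.COLOR_RGB2HSV)
# plate: low-sat dark
def big(m,box):
    q=np.zeros_like(m);x0,y0,x1,y1=[int(i/k) for i in box];q[y0:y1,x0:x1]=m[y0:y1,x0:x1]
    q=cv2.morphologyEx(q,cv2.MORPH_CLOSE,np.ones((5,5)))
    cs,_=cv2.findContours(q,0,1);return max(cs,key=cv2.contourArea)
g=((hsv[...,1]<70)*255).astype(np.uint8)
def rect(m,box,z):
    r=cv2.minAreaRect(big(m,box));P=[ray(a,*p,z)[:2] for p in cv2.boxPoints(r)];P=np.array(P)
    e=P[1]-P[0],P[2]-P[1];print(P.round(3).tolist(),'c',P.mean(0).round(4),[np.linalg.norm(x).round(4) for x in e],[np.degrees(np.arctan2(x[1],x[0])).round(1) for x in e])
rect(g,(320,210,440,375),.012)
t=((hsv[...,2]<140)&(hsv[...,0]<20)).astype(np.uint8)*255
rect(t,(465,250,560,350),.018)
c=big(g,(225,285,285,345));e=cv2.fitEllipse(c);print(e,ray(a,*e[0],.012), e[1][0]*1.41/467)
s=((hsv[...,2]<45)*255).astype(np.uint8);c=big(s,(365,280,400,330));r=cv2.minAreaRect(c);print(r,ray(a,*r[0],.078))
for n,p,z in(('seat rim',(368,255),.017),('pearl',(369,250),.08),('grip',(382,307),.08)):print(n,ray(a,p[0]/k,p[1]/k,z))
E
```

```text
[[0.656, 0.094], [0.684, -0.01], [0.439, -0.073], [0.413, 0.03]] c [0.548 0.01 ] [np.float64(0.1077), np.float64(0.2524)] [np.float64(-75.1), np.float64(-165.6)]
[[0.472, -0.18], [0.6, -0.194], [0.588, -0.325], [0.459, -0.31]] c [ 0.5295 -0.2523] [np.float64(0.1288), np.float64(0.1316)] [np.float64(-6.0), np.float64(-95.3)]
((163.53677368164062, 201.24014282226562), (22.880558013916016, 23.577560424804688), 67.89054870605469) [0.50675697 0.24593761 0.012     ] 0.06908262697991774
((244.41180419921875, 196.14706420898438), (14.55213737487793, 4.123105525970459), 75.96376037597656) [0.5174512  0.00316238 0.078     ]
seat rim [0.6213185  0.02897821 0.017     ]
pearl [0.62223834 0.02676938 0.08      ]
grip [0.51636571 0.00299595 0.08      ]
```

View pics/c0.png

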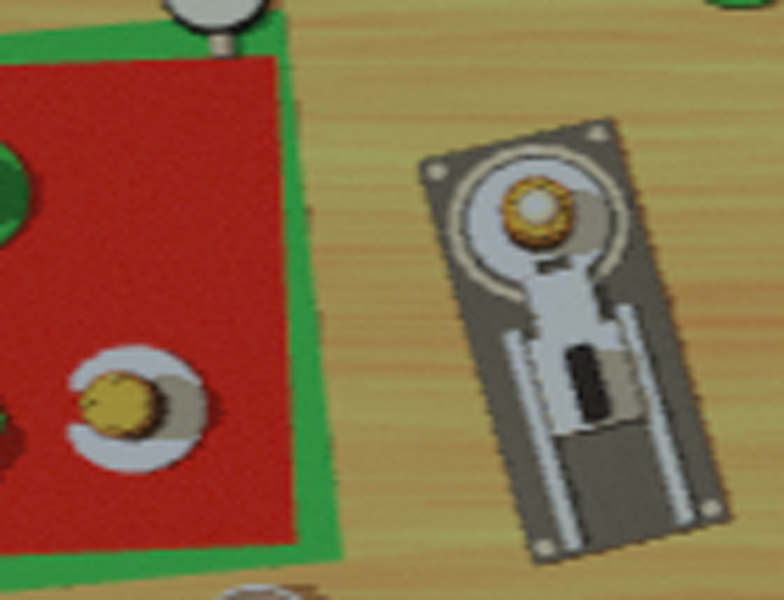

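The crop confirms it. The empty holder (silver foot, brass claws, slot facing left/+y) is at about (135,408) in the crop. The finished holder sits in the seat at (537,210), with the lock home and its grip at (588,383). Sizes agree with the listing (plate 252x108 mm, tray 129x131 mm, grip 101 mm from the seat). I'll move above the grip.

>>> drive_tool(rows=[[[46.8,-39.7,-1.0],0.206,1],[[46.8,-39.7,-1.0],0.206,1],[[46.8,-39.7,-1.0],0.206,1],[[46.8,-39.7,-1.0],0.206,1],[[46.8,-39.7,-1.0],0.206,1],[[46.8,-39.7,-1.0],0.206,1],[[46.8,-39.7,-1.0],0.206,1],[[46.8,-39.7,-1.0],0.206,1],[[46.8,-39.7,-1.0],0.206,1],[[46.8,-39.7,-1.0],0.206,1],[[46.8,-39.7,-1.0],0.206,1],[[46.8,-39.7,-1.0],0.206,1]])

```text
clock: 1.3
eef_pos: [0.5154, -0.0084, 0.2409]
tool_rot: [0.992, 0.126, -0.0, 0.0]
wrist_force: [1.2, -0.4, 0.2]
gripper_width: 0.999
finger_force: 0.0
```

>>> drive_tool(rows=[[[0.5,-1,0],0,1],[[0.5,-1,0],0,1],[[0.5,-1,0],0,1]])

```text
clock: 1.6
eef_pos: [0.5165, -0.0012, 0.2407]
tool_rot: [0.992, 0.125, -0.001, 0.001]
wrist_force: [0.1, -0.2, 0.2]
gripper_width: 1.004
finger_force: 0.0
```

```bash
python3 - <<'E'
from h import *
s,R=st();print(s['eef_pos'],np.degrees(np.arctan2(R[1,0],R[0,0])),s['qpos'])
a=cap('wrist','w0');print(-np.array(a['R']).T@np.array(a['t']))
E
```

```text
[ 0.5165168  -0.00117573  0.24070952] 14.342731588017132 [-0.03909107  0.53296996 -0.07660966  1.88068432  0.06039546  0.731959
 -1.4705987 ]
[0.58543126 0.01622053 0.38385755]
```

View pics/w0.png

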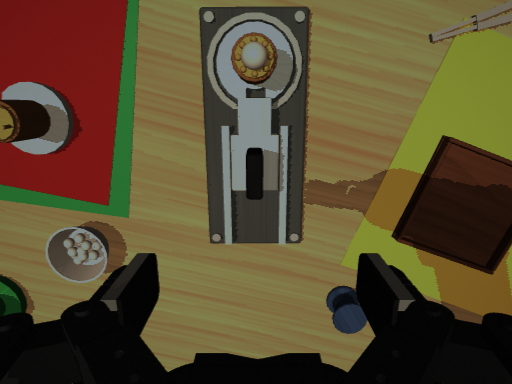

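Wrist view: the fixture is nearly upright in the picture, with the grip at (255,174), the rim circle at (255,62) and plate corners at (201,8), (309,8), (303,243) and (211,243). The empty holder is at (36,118) and the tray at (460,205).

```bash
python3 - <<'E'
from h import *
a=load('w0');im=a['img'];hsv=cv2.cvtColor(im,cv2.COLOR_RGB2HSV)
m=((hsv[...,2]<50)*255).astype(np.uint8);q=np.zeros_like(m);q[140:210,235:275]=m[140:210,235:275]
c=max(cv2.findContours(q,0,1)[0],key=cv2.contourArea);r=cv2.minAreaRect(c);print(r,cv2.boundingRect(c))
x,y,w,h=cv2.boundingRect(c)
print('grip top lower edge',ray(a,x+w/2,y+h,.08),'upper',ray(a,x+w/2,y,.08))
P=np.array([ray(a,*p,.012)[:2] for p in((201,8),(309,8),(303,243),(211,243))]);print(P.round(4))
# plate by colour
m=((hsv[...,1]<80)*255).astype(np.uint8);q=np.zeros_like(m);q[0:250,195:320]=m[0:250,195:320]
q=cv2.morphologyEx(q,cv2.MORPH_OPEN,np.ones((5,5)))
c=max(cv2.findContours(q,0,1)[0],key=cv2.contourArea);ap=cv2.approxPolyDP(cv2.convexHull(c),8,True)[:,0];print(ap.tolist());P=np.array([ray(a,*p,.012)[:2] for p in ap]);print(P.round(4).tolist(),P.mean(0))
# rim: light beige ring edges along rows/cols
print('rim L,R',ray(a,207,62,.017)[:2],ray(a,302,62,.017)[:2],'top,bot',ray(a,255,12,.017)[:2],ray(a,255,111,.017)[:2])
print('pearl',ray(a,254,56,.076)[:2])
print('expected grip from top/both', np.array([.619,.028])-.1*np.array([np.cos(.2513),np.sin(.2513)]))
E
```

```text
((254.0, 173.5), (51.0, 18.0), 90.0) (245, 148, 19, 52)
grip top lower edge [ 0.49828725 -0.00383059  0.08      ] upper [0.54578022 0.00819109 0.08      ]
[[ 0.658   0.0917]
 [ 0.6845 -0.012 ]
 [ 0.441  -0.078 ]
 [ 0.4137  0.0291]]
[[306, 7], [299, 242], [211, 242], [200, 8]]
[[0.6846, -0.0088], [0.4411, -0.0729], [0.415, 0.0293], [0.6577, 0.0927]] [0.54960606 0.01006446]
rim L,R [0.61029907 0.07484585] [ 0.63427803 -0.01891881] top,bot [0.66668725 0.03870602] [0.57557591 0.01560321]
pearl [0.6208633  0.02766187]
expected grip from top/both [0.522141   0.00313367]
```

>>> drive_tool(rows=[[[0.6,-0.2,9],0,1],[[0.6,-0.2,9],0,1],[[0.6,-0.2,9],0,1],[[0.6,-0.2,9],0,1],[[0.6,-0.2,9],0,1]])

```text
clock: 2.15
eef_pos: [0.5239, 0.0029, 0.153]
tool_rot: [0.992, 0.125, 0.002, 0.0]
wrist_force: [0.7, -0.3, -0.1]
gripper_width: 1.001
finger_force: 0.0
```

>>> drive_tool(rows=[[[-0.2,0,6],0,1],[[-0.2,0,8],0,1],[[-0.2,0,10],0,1],[[-0.2,0,10.7],0,1],[[-0.2,0,10.7],0,1],[[-0.2,0,10.7],0,0],[[-0.2,0,10.7],0,0],[[-0.2,0,10.7],0,0],[[-0.2,0,10.7],0,0],[[-0.2,0,10.7],0,0],[[-0.2,0,10.7],0,0],[[-0.2,0,10.7],0,0]])

```text
clock: 3.35
eef_pos: [0.5213, 0.0029, 0.0446]
tool_rot: [0.992, 0.125, 0.0, 0.0]
wrist_force: [0.3, -1.5, 6.2]
gripper_width: 0.182
finger_force: 58.5
```

>>> drive_tool(rows=[[[-1,0,0],0,0],[[-2,0,0],0,0],[[-3,0,0],0,0],[[-4,0,0],0,0],[[-5,0,0],0,0],[[-5.6,0,0],0,0],[[-6,0,0],0,0],[[-6.2,0,0],0,0],[[-6.2,0,0],0,0],[[-6.2,0,0],0,0]])

```text
clock: 4.35
eef_pos: [0.4663, -0.0113, 0.0446]
tool_rot: [0.992, 0.126, 0.006, 0.0]
wrist_force: [10.5, -0.8, 0.9]
gripper_width: 0.176
finger_force: 58.8
```

>>> drive_tool(rows=[[[-0.4,0,0],0,0],[[-0.4,0,0],0,0],[[-0.4,0,0],0,0],[[-0.4,0,0],0,0]])

```text
clock: 4.75
eef_pos: [0.4663, -0.0113, 0.0446]
tool_rot: [0.992, 0.126, 0.009, -0.0]
wrist_force: [16.5, 0.2, -3.4]
gripper_width: 0.178
finger_force: 59.0
```

>>> drive_tool(rows=[[[0.6,0,0],0,0],[[0.6,0,0],0,1],[[0.6,0,0],0,1],[[0.6,0,0],0,1],[[0.6,0,0],0,1],[[0.6,0,0],0,1],[[0.6,0,-4],0,1],[[0.6,0,-8],0,1],[[0.6,0,-12],0,1],[[0.6,0,-14],0,1],[[0.6,0,-14],0,1],[[0.6,0,-14],0,1]])

```text
clock: 5.95
eef_pos: [0.4624, -0.0115, 0.184]
tool_rot: [0.992, 0.126, 0.0, 0.0]
wrist_force: [-1.0, 0.1, 0.5]
gripper_width: 1.001
finger_force: 0.0
```

```bash
python3 - <<'E'
from h import *
s,R=st();print(s['eef_pos'],np.degrees(np.arctan2(R[1,0],R[0,0])))
a=cap('wrist','w1');print(-np.array(a['R']).T@np.array(a['t']))
S=np.array([.621,.0277]);ex=np.array([np.cos(np.radians(14.6)),np.sin(np.radians(14.6))])
im=a['img'].copy()
print(proj(a,[*S,.096]),proj(a,[*(S-.16*ex),.08]),proj(a,[*(S-.138*ex),.08]),proj(a,[*(S-.2*ex),.012]))
E
```

```text
[ 0.46240626 -0.01148099  0.18399527] 14.423386086461528
[0.53102226 0.00578956 0.3272709 ]
(np.float64(259.10886633081384), np.float64(-62.051295674516155)) (np.float64(259.33275921217916), np.float64(193.96199871798723)) (np.float64(259.28975989693015), np.float64(165.50903623784663)) (np.float64(258.95465903358047), np.float64(214.84046412366078))
```

View pics/w1.png

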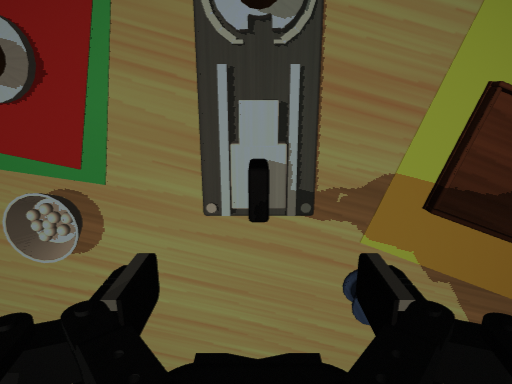

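Wrist view: the grip now spans rows 158–222, where the fully-back prediction is 165–222 plus its front face. The tongue is clear of the slot near (260,15), so the lock is fully back. Next, the finished holder.

>>> drive_tool(rows=[[[16.3,0.1,0],0,1],[[16.3,0.1,0],0,1],[[16.3,0.1,0],0,1],[[16.3,0.1,0],0,1],[[16.3,0.1,0],0,1],[[16.3,0.1,0],0,1]])

```text
clock: 6.6
eef_pos: [0.6188, 0.0278, 0.182]
tool_rot: [0.992, 0.126, -0.002, 0.0]
wrist_force: [-1.4, 0.1, -0.1]
gripper_width: 1.0
finger_force: 0.0
```

>>> drive_tool(rows=[[[0.1,0,5],0,1],[[0.1,0,9],0,1],[[0.1,0,12],0,1],[[0.1,0,14],0,1],[[0.1,0,14.8],0,1],[[0.1,0,14.8],0,1],[[0.1,0,14.8],0,0],[[0.1,0,14.8],0,0],[[0.1,0,14.8],0,0],[[0.1,0,14.8],0,0],[[0.1,0,14.8],0,0],[[0.1,0,14.8],0,0]])

```text
clock: 7.8
eef_pos: [0.6225, 0.0287, 0.0374]
tool_rot: [0.992, 0.126, 0.001, 0.0]
wrist_force: [-0.4, 0.0, 6.7]
gripper_width: 0.454
finger_force: 59.8
```

>>> drive_tool(rows=[[[0,0,-2],0,0],[[0,0,-4],0,0],[[0,0,-7],0,0],[[0,0,-10],0,0],[[-2.5,4,-10],0,0],[[-5,8,-10],0,0],[[-7.6,12,-10],0,0],[[-10.3,16,-10],0,0],[[-13,20,-10],0,0],[[-15,23.5,-10],0,0],[[-16,24.9,-10],0,0],[[-16,24.9,-10],0,0]])

```text
clock: 9.0
eef_pos: [0.5263, -0.2574, 0.136]
tool_rot: [0.993, 0.122, -0.001, 0.001]
wrist_force: [0.6, 0.3, -2.8]
gripper_width: 0.453
finger_force: 61.2
```

>>> drive_tool(rows=[[[0,0,0],0,0],[[0,0,0],0,0]])

```text
clock: 9.2
eef_pos: [0.5297, -0.2502, 0.1361]
tool_rot: [0.992, 0.127, 0.0, -0.001]
wrist_force: [-0.3, -0.1, -3.1]
gripper_width: 0.451
finger_force: 61.2
```

```bash
python3 - <<'E'
from h import *
s,R=st();print(s['eef_pos'],s['gripper_width'],s['wrist_force'],s['clock'])
a=cap('wrist','w2');b=cap('top','top2')
cv2.imwrite('pics/v2.png',np.hstack([a['img'],b['img']])[:,:,::-1][:,:,:] if 0 else cv2.resize(np.hstack([a['img'],b['img']]),(800,300))[:,:,::-1])
E
```

```text
[ 0.529736   -0.25019483  0.13608139] 0.4505669940947573 [-0.27390909 -0.11539784 -3.12563292] 9.2
```

View pics/v2.png

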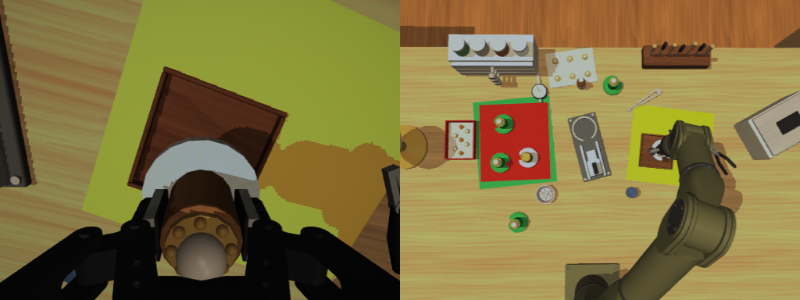

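The holder is held upright above the tray, with the tray corners visible at (165,70) and (287,115) and the seat empty. I'll lower it.

>>> drive_tool(rows=[[[0,0,3],0,0],[[0,0,6],0,0],[[0,0,8.5],0,0],[[0,0,9.5],0,0],[[0,0,10],0,0],[[0,0,10.2],0,0],[[0,0,10.4],0,0],[[0,0,10.5],0,0],[[0,0,10.5],0,0],[[0,0,10.5],0,0]])

```text
clock: 10.3
eef_pos: [0.5292, -0.2527, 0.0316]
tool_rot: [0.992, 0.126, 0.0, 0.0]
wrist_force: [0.1, 0.1, -2.7]
gripper_width: 0.453
finger_force: 61.1
```

>>> drive_tool(rows=[[[0,0,0.1],0,0],[[0,0,0.2],0,0],[[0,0,0.2],0,0],[[0,0,0.2],0,0]])

```text
clock: 10.7
eef_pos: [0.5291, -0.2527, 0.0304]
tool_rot: [0.992, 0.126, 0.0, 0.0]
wrist_force: [-2.8, 0.8, 7.9]
gripper_width: 0.454
finger_force: 62.5
```

>>> drive_tool(rows=[[[0,0,-0.1],0,0.6],[[0,0,-0.1],0,0.7],[[0,0,-0.1],0,1],[[0,0,-0.1],0,1],[[0,0,-0.1],0,1],[[0,0,-0.1],0,1],[[0,0,-3],0,1],[[0,0,-6],0,1],[[0,0,-10],0,1],[[0,0,-15],0,1],[[0,0,-18],0,1],[[0,0,-18],0,1]])

```text
clock: 11.9
eef_pos: [0.5318, -0.2537, 0.2139]
tool_rot: [0.992, 0.125, 0.004, 0.002]
wrist_force: [-0.3, -0.7, -0.3]
gripper_width: 1.003
finger_force: 0.0
```

```bash
python3 - <<'E'
from h import *
s,R=st();print(s['eef_pos'],s['qpos'])
E
```

```text
[ 0.53184056 -0.25367674  0.21389867] [ 0.45890341  0.6567281  -0.15757544  1.70745585  0.13753925  0.77825034
 -1.08290562]
```

>>> drive_tool(rows=[[[6,-44.3,-0.5],-0.9,1],[[6,-44.3,-0.5],-0.9,1],[[6,-44.3,-0.5],-0.9,1],[[6,-44.3,-0.5],-0.9,1],[[6,-44.3,-0.5],-0.9,1],[[6,-44.3,-0.5],-0.9,1],[[6,-44.3,-0.5],-0.9,1],[[6,-44.3,-0.5],-0.9,1],[[6,-44.3,-0.5],-0.9,1],[[6,-44.3,-0.5],-0.9,1],[[6,-44.3,-0.5],-0.9,1],[[6,-44.3,-0.5],-0.9,1]])

```text
clock: 13.1
eef_pos: [0.4764, 0.1895, 0.2133]
tool_rot: [0.839, 0.544, -0.001, 0.001]
wrist_force: [-0.6, 0.2, -0.3]
gripper_width: 0.999
finger_force: 0.0
```

```bash
python3 - <<'E'
from h import *
s,R=st();print(s['eef_pos'],s['qpos'],np.degrees(np.arctan2(R[1,0],R[0,0])))
a=cap('wrist','w3');im=a['img'];hsv=cv2.cvtColor(im,cv2.COLOR_RGB2HSV)
print(-np.array(a['R']).T@np.array(a['t']),proj(a,[.507,.246,.012]),proj(a,[.507,.246,.07]))
E
```

```text
[0.47641086 0.18945378 0.21327147] [-0.24293207  0.58523462 -0.35930471  1.91371231  0.30856951  0.69880654
 -1.20707225] 65.8860722295257
[0.50588428 0.25370616 0.35637643] (np.float64(261.2855159584545), np.float64(107.912762466783)) (np.float64(262.1313235426637), np.float64(109.30262458329496))
```

View pics/w3.png

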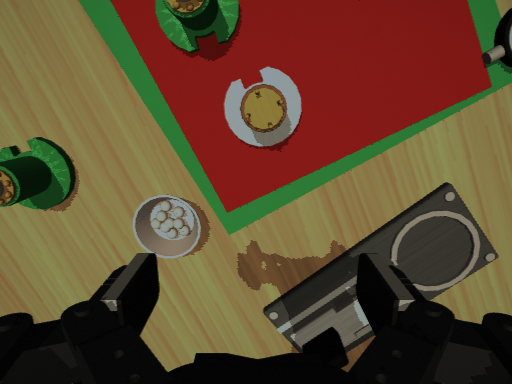

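The empty holder's foot is at (263,106) with its slot opening up at (253,75). I'll measure it precisely.

```bash
python3 - <<'E'
from h import *
a=load('w3');im=a['img'];hsv=cv2.cvtColor(im,cv2.COLOR_RGB2HSV)
# non-red region inside window, via red mask
red=((hsv[...,0]<8)|(hsv[...,0]>172))&(hsv[...,1]>180)&(hsv[...,2]>30)
m=(~red*255).astype(np.uint8);q=np.zeros_like(m);q[60:155,218:310]=m[60:155,218:310]
q=cv2.morphologyEx(q,cv2.MORPH_OPEN,np.ones((3,3)))
c=max(cv2.findContours(q,0,1)[0],key=cv2.contourArea);print(cv2.contourArea(c),cv2.boundingRect(c))
P=np.array([ray(a,*p,.012)[:2] for p in c[:,0].astype(float)])
# robust circle radius .038
from scipy.optimize import least_squares
r=least_squares(lambda x:np.linalg.norm(P-x[:2],axis=1)-x[2],[.507,.246,.038],loss='soft_l1',f_scale=.0005).x;print('circle',r)
d=np.linalg.norm(P-r[:2],axis=1);an=np.degrees(np.arctan2(*(P-r[:2]).T[::-1]))
s=d<r[2]-.004;print(np.c_[an[s].round(1),(d[s]*1e3).round(1)].tolist())
M=P[s].mean(0)-r[:2];print('slot ang by points',an[s].mean(), 'mid of edges',(an[s].min()+an[s].max())/2)
E
```

```text
4537.0 (223, 66, 79, 81)
circle [0.50806577 0.24563826 0.03812239]
[[71.8, 33.5], [70.2, 32.5], [70.4, 31.6], [70.5, 30.7], [68.8, 29.7], [68.9, 28.8], [67.0, 27.9], [67.0, 27.0], [67.0, 26.0], [67.0, 25.1], [69.4, 24.2], [71.7, 24.3], [73.9, 24.4], [76.2, 24.6], [78.4, 24.8], [81.1, 24.1], [83.3, 24.4], [85.5, 24.7], [88.4, 24.2], [90.5, 24.6], [92.5, 25.0], [95.5, 24.7], [98.6, 24.4], [100.5, 24.9], [103.5, 24.7], [106.7, 24.6], [108.3, 25.3], [109.9, 26.0], [110.0, 27.3], [108.7, 28.0], [107.4, 28.6], [107.6, 30.0], [106.5, 30.7], [106.7, 32.0], [105.6, 32.7], [104.6, 33.4]]
slot ang by points 87.76128498139171 mid of edges 88.49513100314354
```

>>> drive_tool(rows=[[[6.4,0.6,0],0,1],[[6.4,0.6,2],0,1],[[6.4,0.6,6],0,1],[[6.4,0.6,9],0,1],[[6.4,0.6,9],0,1],[[6.4,0.6,9],0,1]])

```text
clock: 13.75
eef_pos: [0.5086, 0.246, 0.1242]
tool_rot: [0.839, 0.544, -0.0, 0.0]
wrist_force: [0.2, 0.6, 1.0]
gripper_width: 0.999
finger_force: 0.0
```

>>> drive_tool(rows=[[[0,0,4],0,1],[[0,0,7],0,1],[[0,0,9],0,1],[[0,0,9.8],0,1],[[0,0,9.8],0,1],[[0,0,9.8],0,0],[[0,0,9.8],0,0],[[0,0,9.8],0,0],[[0,0,9.8],0,0],[[0,0,9.8],0,0],[[0,0,9.8],0,0],[[0,0,9.8],0,0]])

```text
clock: 14.95
eef_pos: [0.5087, 0.2478, 0.0273]
tool_rot: [0.839, 0.545, 0.001, 0.0]
wrist_force: [-0.7, -1.0, 5.5]
gripper_width: 0.453
finger_force: 59.6
```

>>> drive_tool(rows=[[[0,0,-3],0,0],[[0,0,-6],0,0],[[0,0,-9],0,0],[[0,0,-11],0,0],[[-2,2.5,-11],-0.15,0],[[-4,5,-11],-0.3,0],[[-6,7.5,-11],-0.45,0],[[-8,10,-11],-0.6,0],[[-10,12.5,-11],-0.75,0],[[-12,15,-11],-0.9,0],[[-14,17.5,-11],-1.05,0],[[-15.5,19.2,-11],-1.2,0]])

```text
clock: 16.15
eef_pos: [0.6211, 0.0241, 0.1358]
tool_rot: [0.383, 0.924, -0.001, 0.0]
wrist_force: [0.2, 0.0, -3.0]
gripper_width: 0.45
finger_force: 60.9
```

>>> drive_tool(rows=[[[0,0,0],-0.15,0],[[0,0,0],-0.3,0],[[0,0,0],-0.45,0],[[0,0,0],-0.6,0],[[0,0,0],-0.655,0],[[0,0,0],-0.655,0],[[0,0,0],-0.655,0],[[0,0,0],-0.655,0]])

```text
clock: 16.95
eef_pos: [0.6204, 0.0276, 0.1361]
tool_rot: [0.068, 0.998, -0.0, -0.0]
wrist_force: [0.9, -0.7, -2.5]
gripper_width: 0.454
finger_force: 60.9
```

```bash
python3 - <<'E'
from h import *
s,R=st();print(s['eef_pos'],s['qpos'],np.degrees(np.arctan2(R[1,0],R[0,0])),s['clock'],R[:,:2].round(4).tolist())
d=np.array([.621,.0277])-s['eef_pos'][:2];print('shift x,y cm',100*d@R[:2,:2])
a=cap('wrist','w4');b=cap('scene','s4')
cv2.imwrite('pics/v4.png',np.hstack([cv2.resize(a['img'],(400,300)),cv2.resize(b['img'][120:270,150:350],(400,300))])[:,:,::-1])
E
```

```text
[0.62037824 0.02759303 0.13607239] [ 0.32096882  0.93262705 -0.85167364  1.64273498  0.82727382  0.9641
  0.60332971] 172.21962536535145 16.95 [[-0.9908, 0.1354], [0.1354, 0.9908], [-0.0, -0.0006]]
shift x,y cm [-0.06015589  0.01901593]
```

View pics/v4.png

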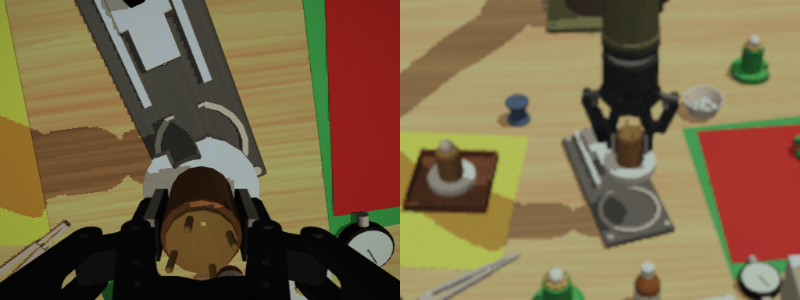

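The slot at (182,150) points at the lock, and the finished holder stands upright in the tray. I'll lower into the seat.

>>> drive_tool(rows=[[[-0.1,0,3],0,0],[[-0.1,0,5.5],0,0],[[-0.1,0,7.5],0,0],[[-0.1,0,8.5],0,0],[[-0.1,0,9],0,0],[[-0.1,0,9.3],0,0],[[-0.1,0,9.5],0,0],[[-0.1,0,9.6],0,0],[[-0.1,0,9.6],0,0],[[-0.1,0,9.6],0,0]])

```text
clock: 18.05
eef_pos: [0.6217, 0.0281, 0.0428]
tool_rot: [0.067, 0.998, -0.0, 0.001]
wrist_force: [-4.6, -0.3, 9.4]
gripper_width: 0.452
finger_force: 62.3
```

It stopped 3.5 mm high with a push along -x, so it's probably on the rim. I'll lift slightly and refine the seat centre from the clear rim circle in the earlier wrist image.

>>> drive_tool(rows=[[[0,0,-0.8],0,0],[[0,0,-1.2],0,0],[[0,0,-1.2],0,0],[[0,0,-1.2],0,0]])

```text
clock: 18.45
eef_pos: [0.6217, 0.0275, 0.0522]
tool_rot: [0.067, 0.998, -0.0, 0.0]
wrist_force: [0.6, -0.0, -2.1]
gripper_width: 0.454
finger_force: 61.3
```

```bash
python3 - <<'E'
from h import *
from scipy.optimize import least_squares
s,R=st();print(s['eef_pos'],s['wrist_force'])
a=load('w3');hsv=cv2.cvtColor(a['img'],cv2.COLOR_RGB2HSV);im=cv2.cvtColor(a['img'],cv2.COLOR_RGB2GRAY)
print(hsv[250,385:400].tolist())
u,v=np.meshgrid(np.arange(512),np.arange(384))
C=np.array(proj(a,[.621,.0277,.017]));print(C)
for z in(.017,):
  # bright ring pixels within 36..56 mm of approx centre
  P=[];
  for y in range(190,310):
    for x in range(360,512):
      if im[y,x]>110 and hsv[y,x,1]<110:
        p=ray(a,x,y,z)[:2]
        if .040<np.linalg.norm(p-[.621,.0277])<.054:P.append(p)
  P=np.array(P);r=least_squares(lambda x:np.linalg.norm(P-x[:2],axis=1)-x[2],[.621,.0277,.045],loss='soft_l1',f_scale=.001).x
  print(len(P),r)
E
```

```text
[0.62173207 0.02752123 0.05220395] [ 0.55403256 -0.01511855 -2.14989738]
[[24, 44, 58], [24, 44, 58], [23, 40, 58], [26, 36, 56], [23, 43, 53], [20, 44, 35], [19, 50, 56], [20, 49, 115], [20, 47, 136], [20, 47, 137], [22, 47, 135], [19, 46, 132], [22, 46, 105], [24, 45, 57], [23, 41, 56]]
[435.830776   251.12592596]
975 [0.62016811 0.02726821 0.04535405]
```

The seat centre fits at (0.6202, 0.0273), with ring radius 45.4 mm as expected. The holder also sits about 2.3 mm off-centre in the pads, so the total correction is about 3.8 mm along tool +x.

>>> drive_tool(rows=[[[0.38,0,0],0,0],[[0.38,0,0],0,0],[[0.38,0,0.5],0,0],[[0.38,0,0.8],0,0],[[0.38,0,1.0],0,0],[[0.38,0,1.2],0,0],[[0.38,0,1.25],0,0],[[0.38,0,1.25],0,0],[[0.38,0,1.25],0,0]])

```text
clock: 19.35
eef_pos: [0.6178, 0.0282, 0.0396]
tool_rot: [0.067, 0.998, 0.0, 0.0]
wrist_force: [0.8, -0.9, -2.8]
gripper_width: 0.454
finger_force: 61.4
```

Now it goes fully in with no contact force. I'll touch down and release.

>>> drive_tool(rows=[[[0,0,0.05],0,0],[[0,0,0.1],0,0],[[0,0,0.1],0,0],[[0,0,0.1],0,0]])

```text
clock: 19.75
eef_pos: [0.6179, 0.0282, 0.0394]
tool_rot: [0.067, 0.998, -0.0, 0.0]
wrist_force: [-2.8, -1.9, 5.2]
gripper_width: 0.454
finger_force: 61.8
```

>>> drive_tool(rows=[[[0,0,0],0,0.6],[[0,0,0],0,0.7],[[0,0,0],0,1],[[0,0,0],0,1],[[0,0,0],0,1],[[0,0,0],0,1],[[0,0,-3],0,1],[[0,0,-7],0,1],[[0,0,-11],0,1],[[0,0,-15],0,1],[[0,0,-15],0,1],[[0,0,-15],0,1]])

```text
clock: 20.95
eef_pos: [0.6181, 0.0281, 0.1895]
tool_rot: [0.067, 0.998, -0.0, 0.001]
wrist_force: [-0.6, -0.2, -0.9]
gripper_width: 0.998
finger_force: 0.0
```

```bash
python3 - <<'E'
from h import *
s,R=st();print(s['eef_pos'],s['qpos'])
E
```

```text
[0.6181224  0.02810096 0.1894808 ] [ 0.34101953  0.86621146 -0.8952091   1.6098211   0.75938719  1.04442309
  0.65342945]
```

>>> drive_tool(rows=[[[14.5,-6,0],-0.389,1],[[14.5,-6,0],-0.389,1],[[14.5,-6,0],-0.389,1],[[14.5,-6,0],-0.389,1],[[14.5,-6,0],-0.389,1],[[14.5,-6,0],-0.389,1],[[14.5,-6,0],-0.389,1],[[14.5,-6,0],-0.389,1]])

```text
clock: 21.75
eef_pos: [0.4672, -0.0111, 0.1885]
tool_rot: [-0.126, 0.992, 0.0, 0.0]
wrist_force: [0.4, 0.2, -0.4]
gripper_width: 1.002
finger_force: 0.0
```

```bash
python3 - <<'E'
from h import *
s,R=st();print(s['eef_pos'],np.degrees(np.arctan2(R[1,0],R[0,0])),s['qpos'],s['clock'])
d=np.array([.4663,-.0113])-s['eef_pos'][:2];print(100*d@R[:2,:2])
a=cap('top','top5')
cv2.imwrite('pics/v5.png',cv2.resize(a['img'][125:240,200:360],(800,575),interpolation=cv2.INTER_CUBIC)[:,:,::-1])
E
```

```text
[ 0.46721653 -0.01114587  0.1884593 ] -165.46546451671315 [ 0.53315988  0.73943613 -1.01893938  2.05137842  0.86243933  0.85553257
  0.82896634] 21.75
[0.09258739 0.00808169]
```

View pics/v5.png

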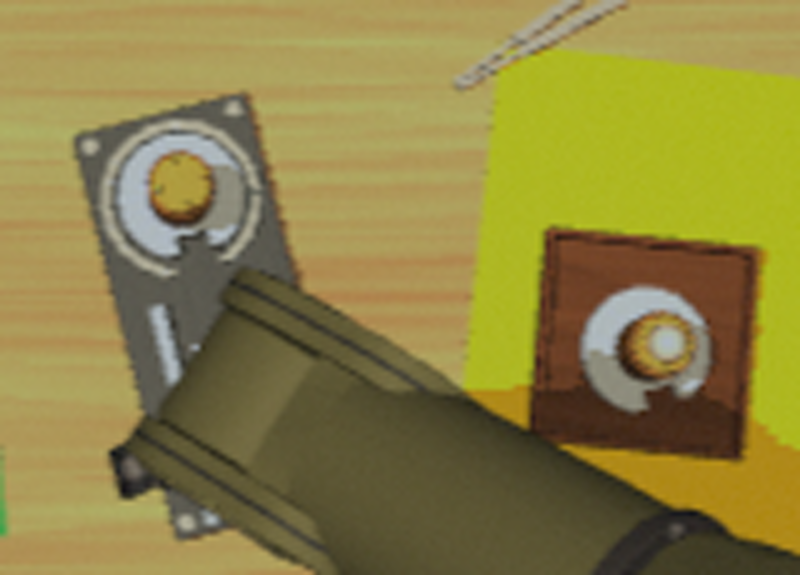

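The top view shows the empty holder centred in the seat at (180,190) with its slot at (193,240) facing the lock, and the finished holder upright inside the tray at (648,348). Next I'll grip the lock.

>>> drive_tool(rows=[[[0.1,0,5],0,1],[[0.1,0,9],0,1],[[0.1,0,12],0,1],[[0.1,0,14],0,1],[[0.1,0,14.35],0,1],[[0.1,0,14.35],0,1],[[0.1,0,14.35],0,0],[[0.1,0,14.35],0,0],[[0.1,0,14.35],0,0],[[0.1,0,14.35],0,0],[[0.1,0,14.35],0,0],[[0.1,0,14.35],0,0]])

```text
clock: 23.0
eef_pos: [0.4651, -0.0116, 0.0456]
tool_rot: [-0.127, 0.992, 0.0, 0.0]
wrist_force: [-1.6, 1.2, 6.5]
gripper_width: 0.178
finger_force: 58.8
```

>>> drive_tool(rows=[[[-0.7,0,0],0,0],[[-1.4,0,0],0,0],[[-2.1,0,0],0,0],[[-2.8,0,0],0,0],[[-3.5,0,0],0,0],[[-4,0,0],0,0],[[-4.4,0,0],0,0],[[-4.8,0,0],0,0],[[-5.2,0,0],0,0],[[-5.6,0,0],0,0],[[-5.8,0,0],0,0],[[-5.8,0,0],0,0]])

```text
clock: 24.2
eef_pos: [0.5212, 0.0029, 0.0456]
tool_rot: [-0.127, 0.992, 0.0, 0.0]
wrist_force: [-1.9, 1.3, 6.7]
gripper_width: 0.184
finger_force: 58.8
```

>>> drive_tool(rows=[[[-0.2,0,0],0,0],[[-0.4,0,0],0,0],[[-0.6,0,0],0,0],[[-0.8,0,0],0,0],[[-0.8,0,0],0,0],[[-0.8,0,0],0,0]])

```text
clock: 24.8
eef_pos: [0.523, 0.0033, 0.0455]
tool_rot: [-0.127, 0.992, -0.001, -0.005]
wrist_force: [-14.1, -2.3, 19.2]
gripper_width: 0.179
finger_force: 60.6
```

That's 59.8 mm of travel and it's against the stop. I'll relax, release and retreat.

>>> drive_tool(rows=[[[0.5,0,0],0,0],[[0.5,0,0],0,1],[[0.5,0,0],0,1],[[0.5,0,0],0,1],[[0.5,0,0],0,1],[[0.5,0,0],0,1],[[0.5,0,-4],0,1],[[0.5,0,-8],0,1],[[0.5,0,-12],0,1],[[0.5,0,-16],0,1],[[0.5,0,-16],0,1],[[0.5,0,-16],0,1]])

```text
clock: 26.0
eef_pos: [0.5243, 0.003, 0.2056]
tool_rot: [-0.127, 0.992, -0.0, 0.001]
wrist_force: [-0.1, -1.2, -0.8]
gripper_width: 1.002
finger_force: 0.0
```

>>> drive_tool(rows=[[[7,0,-3],0,1],[[7,0,-3],0,1],[[7,15,-3],0,1],[[7,15,-3],0,1],[[7,15,-3],0,1],[[7,15,-3],0,1],[[7,15,-3],0,1]])

```text
clock: 26.7
eef_pos: [0.4175, 0.1314, 0.234]
tool_rot: [-0.129, 0.992, -0.001, -0.001]
wrist_force: [-0.4, -0.5, -0.1]
gripper_width: 1.002
finger_force: 0.0
```

```bash
python3 - <<'E'
from h import *
s,R=st();print(s['eef_pos'],s['clock'])
a=cap('top','top6');b=cap('scene','s6')
cv2.imwrite('pics/v6.png',np.hstack([cv2.resize(a['img'][110:260,140:340],(400,300)),cv2.resize(b['img'][120:270,130:330],(400,300))])[:,:,::-1])
E
```

```text
[0.41748024 0.13135936 0.23397426] 26.7
```

View pics/v6.png

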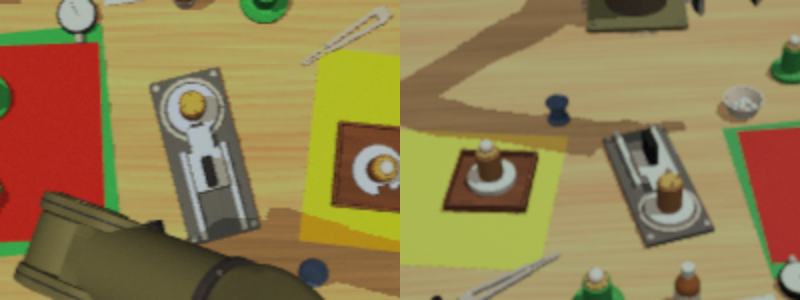

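The lock is home: its grip is at (209,172) and the clamp plate covers the foot at (198,138). Both holders are upright and the bystanders haven't moved. I'll hand in.

```bash
python3 -c "
from h import *
print(manip.close_job())"
```

```text
the job is handed in; nothing more can be done
None
```

The job is handed in at about 27 s: the finished holder stands upright in the tray, and the empty one is in the seat with its slot facing the lock and the lock pushed home against its stop; the final pictures show nothing else disturbed.

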